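Fit the sample wheel and press on its toothed retaining cap

ROBOT

A 7-joint arm with a two-finger parallel gripper is mounted at the origin on the work surface. World frame = base frame: x ahead of the robot, y to its left, z up, the work surface at z = 0. Lengths are in m, angles in rad, forces in N, time in s.
With the tool pointing down it reaches from about 0.35 to 0.9 m from the base axis. Payload 19.9 kg.
Tool frame: the origin (TCP) lies between the finger pads; the fingertips stand 19 mm ahead of it and the grasp point (between the pads) is the TCP; z points along the fingers, y is the line along which they close (so a half turn about z gives the same grasp; the last joint's range is limited). The gripper opens to 94 mm and grips with 3 to 60 N. Pads are 16 mm wide; open, the fingers measure 119 mm over their backs; the gripper's body (75 mm by 177 mm) begins 78 mm behind the grasp point.
Start: joints at [-0.042, 0.417, -0.01, 1.614, 0.005, 1.111, -0.053], TCP at [0.625, 0, 0.192] pointing down, gripper open.
Joint ranges: [-2.81, 2.81], [-0.39, 2.02], [-1.27, 1.25], [0.06, 2.57], [-1.19, 4.33], [0.19, 2], [-2.82, 2.82]. Speed limits (rad/s): [1.89, 1.89, 2.39, 2.39, 3.01, 3.01, 3.01].

INTERFACE

Orientations are given as a 3x3 rotation matrix whose columns are the frame's x, y, z axes.
In Python, from rig import robot gives the robot as it stands. Calls block until the motion is done:
- robot.move_ptp(position, orientation): joint-space move of the TCP to a pose.
- robot.move_linear(position, velocity=0.15, frame=None, threshold=None): straight line of the TCP; frame=None keeps the orientation; velocity is the mean speed in m/s. With threshold (N) it stops when the force on the tool has changed by that much, and returns True; else False.
- robot.goto_joints(angles): joint-space move.
- robot.gripper_to(opening): finger opening in m; the grip force is fixed at half the most; returns when the fingers have stopped.
- robot.pause(seconds).
- robot.ik(position, orientation): joint angles nearest the present ones, or None.
- robot.get_state(): the state.
- robot.grab_frame(name): name is "scene" or "side" or "wrist"; returns the picture (480x640x3 uint8, red, green, blue); there is no depth.
- robot.camera_info(name): a dict with "fx", "fy", "cx", "cy" (pixels), "rvec" (rotation vector, rad) and "tvec" (3), from world to camera coordinates, as OpenCV has them. Camera axes: x right, y down, z forward; pixel columns grow to the right and rows downward; lengths in m; the calibration is good to about 2 mm. A picture is of the moment at which its call begins: read the wrist's pose just before it. camera_info takes no time and is no camera call; for the wrist camera it gives the pose at the moment of the call.
A pose or a line that the arm cannot do raises robot.PlanningError and nothing moves.
- robot.sign_off(): hands the job in; it is judged then, once.
The state is a dict: "time": time; "qpos": joint angles; "joint_vel": joint speeds; "effort": joint torques, N m; "ee_pos": TCP position; "tool_rot": TCP orientation; "force": force on the tool from outside, world axes, zero at the start; "moment": the same for the moment, N m; "opening": finger opening in m; "grasp_force": force on a finger pad.
Only numpy, scipy, OpenCV 4.12 (cv2) and the standard library are available. Lean on these libraries where they do the work, as an engineer would, in place of code of your own. Each camera call takes 0.05 s, during which the arm holds its last target. There are 200 camera calls.

TASK

Set the sample wheel down over the spindle shaft, flat on the dark flange with its hub upwards, then take the blue-topped push-on cap from the mat and press it straight down the plain shaft until its rim is fully home on the wheel's hub. Finish with a firm push of about 20 N held for half a second so that the teeth bite tight, but ease it onto the hub and never load it with more than 35 N, for the wheel is brittle; then let go, and leave the other caps, the bottles and the tools where they are.

Things in the scene. Friction and masses are not known exactly. Their poses are not given: they have to be found in the camera images.
- wheel: Grey plastic sample wheel, 150 g: a disc 120 mm across and 6 mm thick with eight small sample pucks (2 mm proud) near its rim, and in its middle a white hub 30 mm across that rises 30 mm above the disc (36 mm in all). A plain bore 15 mm across runs right through. At the start it lies flat on the table, hub up. Grip it by the hub. Origin: centre of its underside; z up through the hub.
- hub_top (a point): Centre of the top face of the wheel's hub, 36 mm above the wheel's underside: the face that the cap's rim must bear on. A knock counts as load: arriving at 10 mm/s already knocks with some 30 N or more, at 4 mm/s it is safe.
- spindle: Fixed white drive unit with a blue band, 160 x 160 x 55 mm, on the table; on its top a dark steel flange 68 mm across and 10 mm high, and from it rises the plain bright steel shaft, 10 mm across, round-nosed. Origin: centre of its underside; z up along the shaft.
- spindle_seat (a point): Centre of the flange's top face (65 mm above the table), where the wheel's underside rests; the shaft rises 54 mm from here.
- shaft_tip (a point): Top of the shaft's round nose (119 mm above the table; 18 mm above the hub's top when the wheel is seated; the nose is a half ball of 5 mm radius).
- cap: Blue-topped push-on retaining cap (closed push nut), about 30 g: steel skirt 34 mm across, 25 mm high with its blue crown; a cavity below 16 mm across, 19.5 mm deep. 4 mm wider than the hub, so fingers holding it pass clear of the hub. Stands upright on the mat beside two other caps. Origin: centre of its underside (rim plane); z up.
- cap_teeth (a point): Centre of the cap's ring of sprung teeth, 5 mm above its rim. They meet the shaft's nose when the rim is about 10 mm above the seated hub, then drag at about 5 to 15 N when moved at 10 mm/s (most on passing the nose, more when faster, easing at rest) until the rim meets the hub and the force climbs steeply, to over 17 N. A stop at 5 N is not home.
- mat: Fixed black rubber parts mat, 220 x 90 x 8 mm; three caps stand on it in a row along its own x, 70 mm apart, in any order. Origin: centre of its underside.
- cap_orange: orange-topped push-on cap of another bore, same outside as the blue one (34 mm across, 25 mm high), on the mat; not for this job. Origin: centre of its underside.
- cap_grey: grey-topped push-on cap of another bore, same outside as the blue one (34 mm across, 25 mm high), on the mat; not for this job. Origin: centre of its underside.
- bottle: amber bottle, 56 mm across, 140 mm high, bystander; origin at the centre of its base.
- jar: glass jar with a blue lid, 60 mm across, 70 mm high, bystander; origin at the centre of its base.
- beaker: glass beaker, 64 mm across, 85 mm high, bystander; origin at the centre of its base.
- can: bare aluminium can, 52 mm across, 90 mm high, bystander; origin at the centre of its base.
- screwdriver: screwdriver lying on the table, bystander; its long axis is its own x.
There are look-alikes about, which are no part of the job. There is more than one size of the wheel; the one meant has the size given above. What is shaped like the cap but pink is not meant.

How it is judged:
By the outcome, as a careful person would: the job done as asked, in the order asked, and still so for the second after the job is handed in, with the robot touching nothing.
It also fails if it takes over 72 s, if anything falls off the work surface, if the arm or the gripper's body presses on something with over 40 N, if the wrist force passes 120 N, or if a joint passes its speed limit or range.

## Working session

There is one attempt and no reset: what is moved stays moved. The work goes in short steps, each a Python script; the robot and the scene stay as the last script left them, time stands still between calls to the robot, and variables do not carry over. Pictures are saved under pics/ and viewed, at most 13 in all, crops included, and the job is handed in when it is done.

```bash
mkdir -p pics; ls; python3 - <<'E'
from rig import robot
import cv2
for n in ("scene","side","wrist"):
    i=robot.camera_info(n); print(n,i)
    cv2.imwrite(f"pics/{n}0.png",robot.grab_frame(n)[:,:,::-1])
s=robot.get_state();print(s['time'],s['ee_pos'],s['tool_rot'],s['opening'],s['force'])
E
```

```text
pics
scene {'fx': 525.3296932060404, 'fy': 525.3296932060404, 'cx': 325.1432498546357, 'cy': 240.51704281787798, 'rvec': array([ 2.2178398 ,  0.98255904, -0.37720932]), 'tvec': array([-0.38864404, -0.22655349,  1.91621025])}
side {'fx': 471.6022230697116, 'fy': 471.6022230697116, 'cx': 307.6871237731311, 'cy': 230.14463599455183, 'rvec': array([ 2.26526319, -0.09134771,  0.01315634]), 'tvec': array([-0.54883811,  0.11693234,  1.25058723])}
wrist {'fx': 334.19410381884404, 'fy': 334.19410381884404, 'cx': 319.44244076078775, 'cy': 240.32762767643956, 'rvec': array([-2.85629162e+00, -1.90389321e-04,  2.82469629e-03]), 'tvec': array([-0.62415903, -0.02928934,  0.39321777])}
0.15 [ 6.24711522e-01 -5.05668280e-05  1.91494101e-01] [[ 1.03044806e-05  9.99999601e-01 -8.93560928e-04]
 [ 9.99999992e-01 -1.04197291e-05 -1.28972013e-04]
 [-1.28981273e-04 -8.93559592e-04 -9.99999592e-01]] 0.09401088128030263 [ 0.05254607 -0.07566097  0.31451257]
```

View pics/scene0.png

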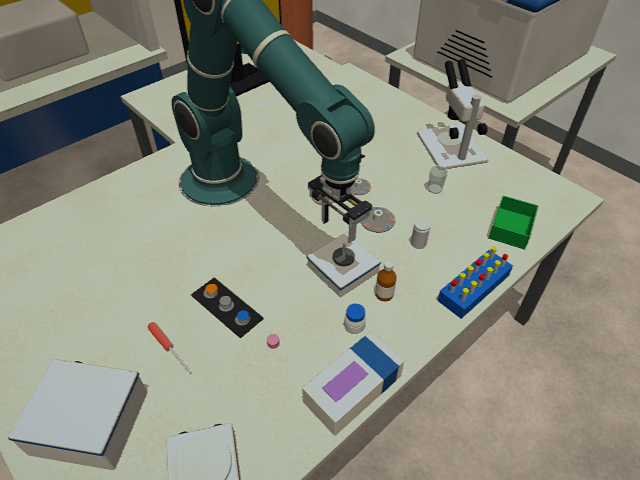

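View pics/side0.png

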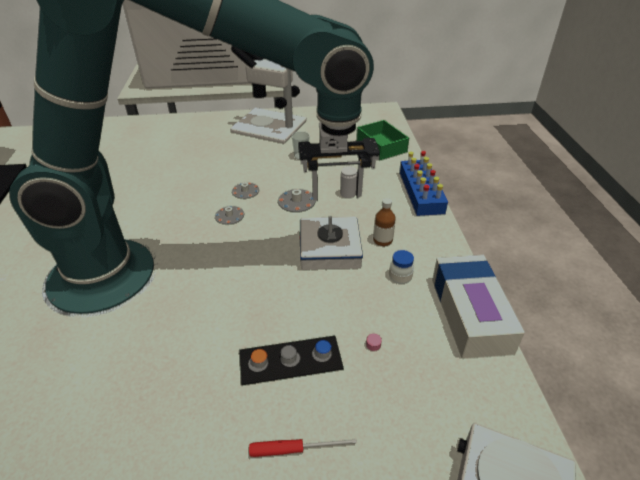

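The scene and side views show three wheels; the biggest is at side (296,199). The spindle shaft tip is near side (331,217), and the blue cap is at side (323,347) and scene (243,316). The pink look-alike is at side (374,341).

```bash
cat > h.py <<'E'
from rig import robot
import cv2, numpy as np
def ray(info,px):
    R=cv2.Rodrigues(info['rvec'])[0]; c=-R.T@info['tvec']
    d=R.T@np.array([(px[0]-info['cx'])/info['fx'],(px[1]-info['cy'])/info['fy'],1]); return c,d
def at(info,px,z):
    c,d=ray(info,px); return c+d*(z-c[2])/d[2]
def proj(info,p):
    return cv2.projectPoints(np.array(p,float).reshape(-1,1,3),info['rvec'],info['tvec'],np.array([[info['fx'],0,info['cx']],[0,info['fy'],info['cy']],[0,0,1]]),None)[0].reshape(-1,2)
def down(a): # tool y axis (closing) at angle a from world x
    y=np.array([np.cos(a),np.sin(a),0]); z=np.array([0,0,-1.]); return np.c_[np.cross(y,z),y,z]
E
python3 - <<'E'
from h import *
S=robot.camera_info("side");C=robot.camera_info("scene");W=robot.camera_info("wrist")
R=cv2.Rodrigues(W['rvec'])[0];print("wristcam",-R.T@W['tvec'],R)
print("wheel",at(S,(296,190),.036),at(S,(277,200),.006),at(S,(315,200),.006))
print("small",at(S,(215,214),.006),at(S,(244,214),.006),at(S,(232,190),.006),at(S,(259,190),.006))
print("tip",at(S,(331,217),.119),"cap",at(S,(323,347),.033),at(C,(243,315),.033))
print("mat",at(S,(259,356),.033),at(S,(290,352),.033), at(C,(211,290),.033))
print("bottle",at(S,(385,243),0),"jar",at(S,(402,276),0),"can",at(S,(349,195),0),"pink",at(S,(374,341),.025))
a=robot.grab_frame("wrist"); cv2.imwrite("pics/w1.png",a[:,:,::-1])
E
```

```text
wristcam [0.62494853 0.08247226 0.38442683] [[ 9.99998374e-01 -1.48761111e-04 -1.79723951e-03]
 [ 3.63064061e-04 -9.59579335e-01  2.81438036e-01]
 [-1.76646093e-03 -2.81438231e-01 -9.59577720e-01]]
wheel [0.53472986 0.28367485 0.036     ] [0.4736356  0.27816444 0.006     ] [0.59222726 0.26629182 0.006     ]
small [0.28443202 0.22509345 0.006     ] [0.37245322 0.21643609 0.006     ] [0.32941891 0.34747677 0.006     ] [0.41675009 0.33861662 0.006     ]
tip [0.61604782 0.03421409 0.119     ] cap [ 0.5625637  -0.30571297  0.033     ] [ 0.56790879 -0.30310464  0.033     ]
mat [ 0.42471816 -0.31691247  0.033     ] [ 0.49096678 -0.31244394  0.033     ] [ 0.43462948 -0.3198292   0.033     ]
bottle [ 7.71310787e-01  5.22367775e-02 -1.11022302e-16] jar [ 7.89762128e-01 -7.91350336e-02 -1.11022302e-16] can [7.02770213e-01 2.90436367e-01 1.11022302e-16] pink [ 0.67628315 -0.29375586  0.025     ]
```

View pics/wrist0.png

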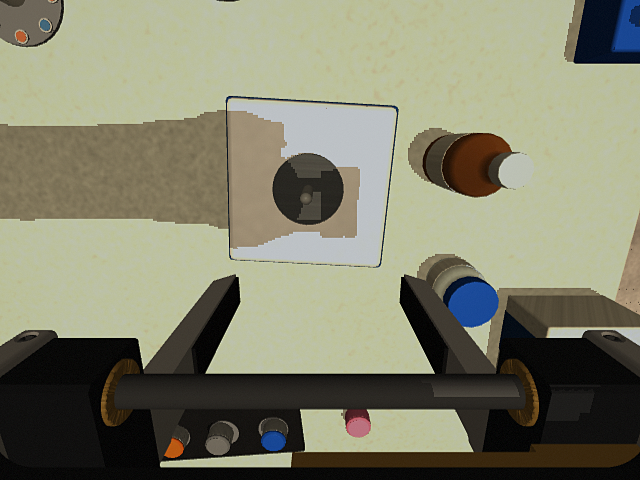

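The wrist view shows the flange centred near (308,189) with the shaft tip at (306,197). I'll look from straight above the spindle and above the wheel, at like relative poses.

```bash
python3 - <<'E'
from h import *
import json
W=robot.camera_info("wrist")
f=at(W,(308,189),.065);print("flange",f,"tip",at(W,(306,197),.119))
O=down(0); out=[];J={}
for n,p in (("sp",(f[0],f[1],.25)),("wh",(.534,.280,.19))):
    robot.move_ptp(np.array(p),O); robot.pause(.2)
    i=robot.camera_info("wrist");J[n]={k:np.array(v).tolist() for k,v in i.items()}; print(robot.get_state()['ee_pos'],robot.get_state()['time'])
    a=robot.grab_frame("wrist")[:,:,::-1]; cv2.imwrite(f"pics/{n}.png",a)
    c=a[130:330,220:420]; out.append(cv2.resize(c,(400,400),interpolation=cv2.INTER_CUBIC))
json.dump(J,open("J.json","w")); cv2.imwrite("pics/c1.png",np.hstack(out))
E
```

```text
flange [0.61353858 0.03975967 0.065     ] tip [0.61381341 0.04061459 0.119     ]
[0.61321792 0.03899518 0.24903023] 0.7917
[0.53483116 0.27875768 0.19026146] 2.0583
```

View pics/c1.png

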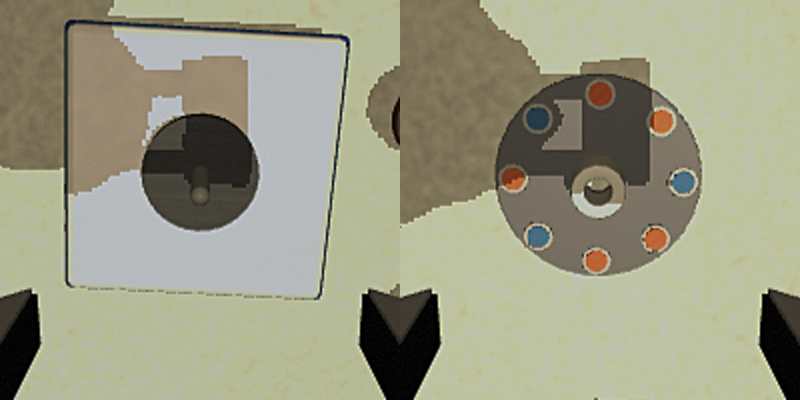

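The crop shows the flange centre at image (320,216), the shaft nose at (320.2,227), the disc centre at (319.5,217.2) and the hub top at (319.3,225.7).

```bash
python3 - <<'E'
from h import *
import json
J=json.load(open("J.json"));J={a:{k:np.array(v) for k,v in b.items()} for a,b in J.items()}
print("flange",at(J["sp"],(320,216),.065),"nose",at(J["sp"],(320.2,227),.1155))
d=at(J["wh"],(319.5,217.2),.006);h=at(J["wh"],(319.3,225.7),.036);print("disc",d,"hub",h)
w=(d+h)/2
O=down(0)
robot.move_linear(np.array([w[0],w[1],.06]),velocity=.15,frame=O)
print("hit",robot.move_linear(np.array([w[0],w[1],.031]),velocity=.05,threshold=8))
robot.gripper_to(.02); robot.pause(.2)
s=robot.get_state();print(s['ee_pos'],s['opening'],s['grasp_force'],s['force'],s['time'])
robot.move_linear(np.array([s['ee_pos'][0],s['ee_pos'][1],.18]),velocity=.15); robot.pause(.2)
s=robot.get_state();print(s['ee_pos'],s['opening'],s['force'],s['time'])
i=robot.camera_info("wrist");json.dump({k:np.array(v).tolist() for k,v in i.items()},open("J2.json","w"))
print("tcp px",proj(i,[s['ee_pos'],s['ee_pos']+[0,0,.005]]))
a=robot.grab_frame("wrist")[:,:,::-1]; cv2.imwrite("pics/held.png",cv2.resize(a[200:360,220:420],(800,640)[:2],interpolation=cv2.INTER_CUBIC)[:600])
E
```

```text
flange [0.61327482 0.04003715 0.065     ] nose [0.61351927 0.03966257 0.1155    ]
disc [0.53471405 0.27838907 0.006     ] hub [0.53450048 0.27569888 0.036     ]
hit False
[0.5346244  0.27703337 0.03101   ] 0.020028082378654756 0.0 [0.35524221 0.35554339 0.31988113] 5.2583
[0.5343727  0.27689806 0.17931713] 0.019859080920964205 [ 0.18425187  0.6437707  -0.29268244] 6.6
tcp px [[319.63865549 280.18602266]
 [319.62820179 283.43893448]]
```

View pics/held.png

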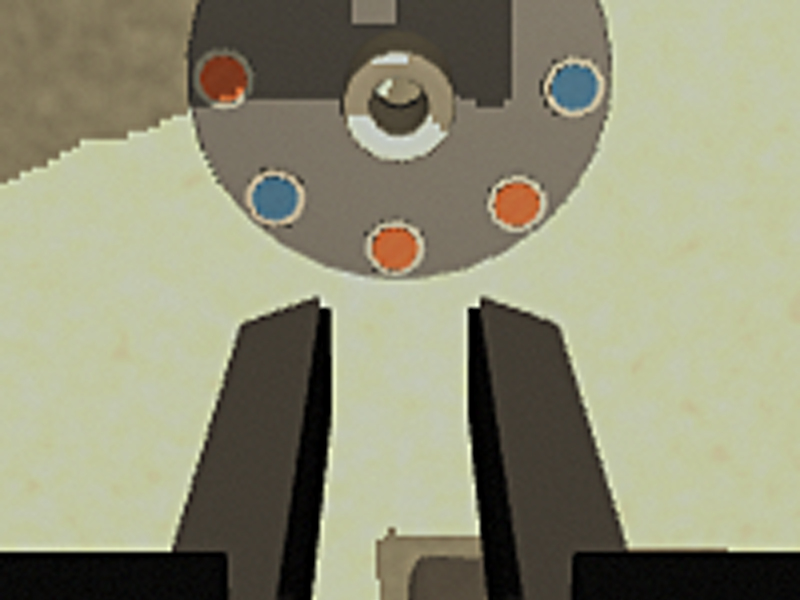

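The picture shows the wheel not held: its hub is still on the table at image (319.7,226.3), and the fingers closed on nothing. I'll recheck where it is now.

```bash
python3 - <<'E'
from h import *
import json
J=json.load(open("J2.json"));J={k:np.array(v) for k,v in J.items()}
print("hub now",at(J,(319.7,226.3),.036))
for n in("side","scene"):
    i=robot.camera_info(n)
    print(n,"proj est base/hubtop/tcp",proj(i,[[.5346,.277,0],[.5346,.277,.036],robot.get_state()['ee_pos']]))
a=robot.grab_frame("side")[130:280,200:400,::-1]
robot.gripper_to(.094)
b=robot.grab_frame("scene")[130:280,280:480,::-1]
cv2.imwrite("pics/chk.png",np.hstack([cv2.resize(x,(400,300),interpolation=cv2.INTER_CUBIC) for x in(a,b)]))
s=robot.get_state();print(s['opening'],s['time'])
E
```

```text
hub now [0.53425376 0.27584283 0.036     ]
side proj est base/hubtop/tcp [[296.49459575 200.61466214]
 [296.06919794 191.23788902]
 [294.18546743 150.73838036]]
scene proj est base/hubtop/tcp [[377.25302429 219.42729803]
 [378.1184985  211.74629686]
 [381.79609362 178.67944474]]
0.09409290728750122 7.95
```

View pics/chk.png

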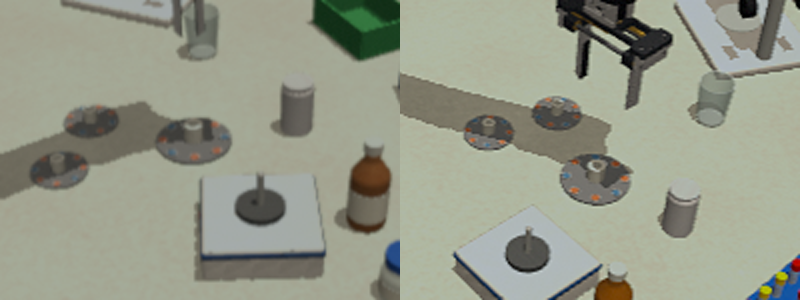

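Side and scene both confirm the hub estimate, but the fingertips appear about 8 px higher than the reported TCP implies. I'll triangulate them.

```bash
python3 - <<'E'
from h import *
S=robot.camera_info("side");C=robot.camera_info("scene")
def P(i):
    K=np.array([[i['fx'],0,i['cx']],[0,i['fy'],i['cy']],[0,0,1]]);return K@np.c_[cv2.Rodrigues(i['rvec'])[0],i['tvec']]
a=robot.grab_frame("side")[90:190,240:340,::-1];b=robot.grab_frame("scene")[110:210,330:430,::-1]
cv2.imwrite("pics/tips.png",np.hstack([cv2.resize(x,(400,400),interpolation=cv2.INTER_CUBIC) for x in(a,b)]))
X=cv2.triangulatePoints(P(S),P(C),np.array([[315.,360],[199,196]]),np.array([[326.,352],[222,240]]));print("start tips",(X[:3]/X[3]).T)
s=robot.get_state();e=s['ee_pos'];print(e,s['tool_rot'].round(3).tolist(),s['qpos'])
for n,i in(("S",S),("C",C)): print(n,proj(i,[e+[-.053,0,-.019],e+[.053,0,-.019]]))
E
```

```text
start tips [[0.57343647 0.00424273 0.20031669]
 [0.68073851 0.00089362 0.20854699]]
[0.5346372  0.27700987 0.18001205] [[0.0, 1.0, 0.0], [1.0, -0.0, -0.0], [-0.0, 0.0, -1.0]] [-0.42918899  0.39143462 -0.12892481  1.68230868  0.05591349  1.07143132
 -0.57527466]
S [[276.3978383  157.24169639]
 [312.53419697 155.24040961]]
C [[369.33418546 175.10604944]
 [393.75145587 191.52634532]]
```

View pics/tips.png

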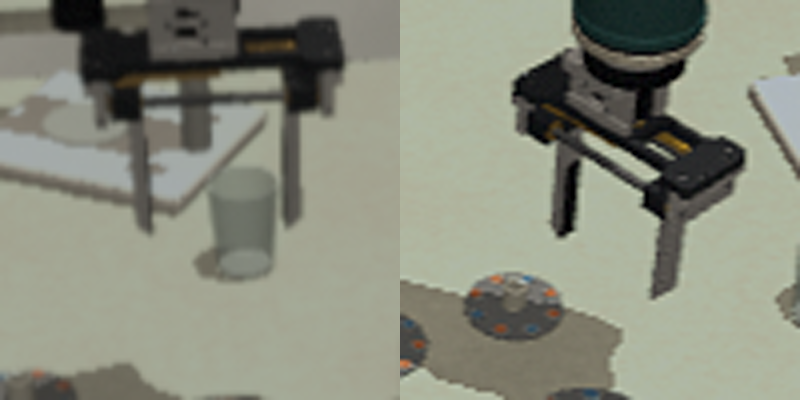

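The tips are at side (275.7,148.5)/(312.5,147) and scene (370.7,169)/(394.3,184.5), about 30 mm higher than the reported TCP implies. So the TCP frame is off along the tool axis, and I'll calibrate it by a gentle touch on bare table.

```bash
python3 - <<'E'
from h import *
S=robot.camera_info("side");C=robot.camera_info("scene")
def P(i):
    K=np.array([[i['fx'],0,i['cx']],[0,i['fy'],i['cy']],[0,0,1]]);return K@np.c_[cv2.Rodrigues(i['rvec'])[0],i['tvec']]
X=cv2.triangulatePoints(P(S),P(C),np.array([[275.7,312.5],[148.5,147]]),np.array([[370.7,394.3],[169,184.5]]));print("tips",(X[:3]/X[3]).T)
O=down(0); x,y=.45,.10
robot.move_ptp(np.array([x,y,.06]),O)
robot.move_linear(np.array([x,y,.015]),velocity=.1); robot.pause(.2)
print(robot.move_linear(np.array([x,y,-.03]),velocity=.012,threshold=3))
s=robot.get_state();print(s['ee_pos'],s['force'],s['time'])
robot.move_linear(np.array([x,y,.05]),velocity=.15)
E
```

```text
tips [[0.48221125 0.2801465  0.18655928]
 [0.58752429 0.27515164 0.19013124]]
True
[ 0.45004648  0.10001555 -0.01325567] [-1.71581586 -0.27696345 10.89190561] 12.0
```

Touch contact came at reported z = -0.0133, so the fingertips are at ee_z + 0.013. Regrasping with that correction.

```bash
python3 - <<'E'
from h import *
import json
O=down(0); x,y=.5346,.2765
robot.move_ptp(np.array([x,y,.10]),O)
robot.move_linear(np.array([x,y,.02]),velocity=.15)
print("hit",robot.move_linear(np.array([x,y,-.001]),velocity=.04,threshold=6))
robot.gripper_to(.02); robot.pause(.2)
s=robot.get_state();print(s['ee_pos'],s['opening'],s['grasp_force'],s['force'],s['time'])
robot.move_linear(np.array([x,y,.14]),velocity=.15); robot.pause(.2)
s=robot.get_state();print(s['ee_pos'],s['opening'],s['force'],s['time'])
i=robot.camera_info("wrist");json.dump({k:np.array(v).tolist() for k,v in i.items()},open("J2.json","w"))
print(proj(i,[s['ee_pos']+[0,0,.037]]))
a=robot.grab_frame("wrist")[:,:,::-1]; cv2.imwrite("pics/held2.png",cv2.resize(a[200:350,220:420],(800,600),interpolation=cv2.INTER_CUBIC))
E
```

```text
hit False
[ 0.53456667  0.27647531 -0.00101431] 0.028581596987085303 30.000070896930993 [-0.51992082 -0.73590196 -0.1300707 ] 15.975
[0.53430337 0.27634023 0.13924716] 0.02816715467169159 [-0.34597462  0.39410004 -1.17156646] 17.2667
[[319.54222223 308.52303696]]
```

View pics/held2.png

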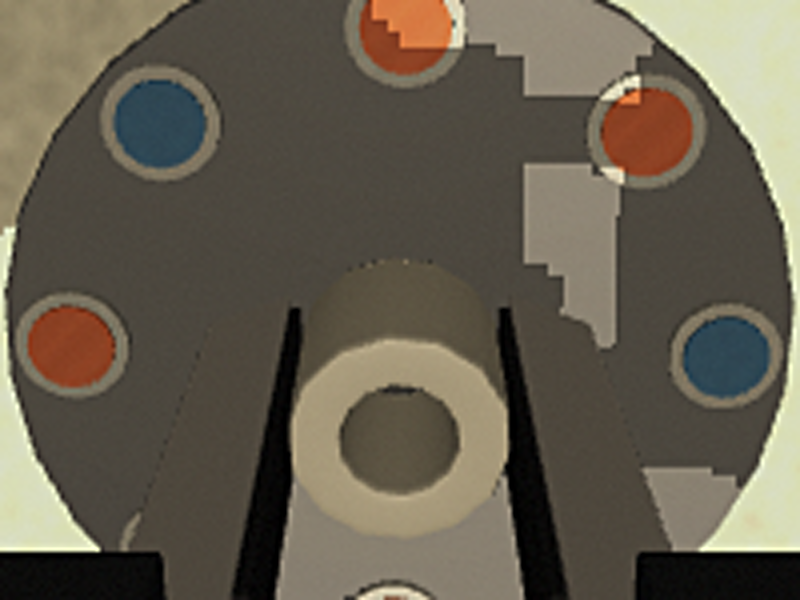

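The hub is gripped, with the bore centre at image (320,310) against the predicted (319.5,308.5), so it is centred to under 1 mm. On to the spindle.

```bash
python3 - <<'E'
from h import *
O=down(0); x,y=.6133,.0406
robot.move_linear(np.array([x,y,.15]),velocity=.15); robot.pause(.2)
s=robot.get_state();print(s['ee_pos'],s['force'],s['time'])
x+=.6132-s['ee_pos'][0];y+=.0405-s['ee_pos'][1]
print(robot.move_linear(np.array([x,y,.0675]),velocity=.05,threshold=5))
s=robot.get_state();print(s['ee_pos'],s['force'],s['time'])
if s['ee_pos'][2]<.0685:
    print(robot.move_linear(np.array([x,y,.062]),velocity=.005,threshold=3))
    s=robot.get_state();print(s['ee_pos'],s['force'],s['time'])
i=robot.camera_info("wrist");print(proj(i,[[.6134,.0398,.119],[.6134,.0398,.101]]))
a=robot.grab_frame("wrist")[:,:,::-1]; cv2.imwrite("pics/seat.png",a)
E
```

```text
[0.61322342 0.04103407 0.14999546] [ 0.17365966 -0.29073843 -1.12105568] 19.325
False
[0.61342595 0.04009074 0.06775652] [-0.10773373 -0.06924582 -1.28041556] 21.125
True
[0.61325903 0.04006034 0.06398104] [-0.17239827  0.56212102  7.04514238] 21.85
[[319.8949836  327.46911891]
 [319.88503907 308.97497779]]
```

Contact came at the expected height (underside at 0.065). Release, back off, photograph it, then look at the caps.

```bash
python3 - <<'E'
from h import *
import json
O=down(0)
robot.gripper_to(.06); s=robot.get_state(); e=s['ee_pos'];print(s['opening'],s['force'])
robot.move_linear(np.array([e[0],e[1],.20]),velocity=.2); robot.pause(.15)
i1=robot.camera_info("wrist");a=robot.grab_frame("wrist")[:,:,::-1]
print(robot.get_state()['ee_pos'],proj(i1,[[.6134,.0398,.101],[.6134,.0398,.115],[.6134,.0398,.071]]))
robot.move_ptp(np.array([.565,-.304,.16]),O); robot.pause(.2)
i2=robot.camera_info("wrist");b=robot.grab_frame("wrist")[:,:,::-1];print(robot.get_state()['ee_pos'],robot.get_state()['time'])
json.dump([{k:np.array(v).tolist() for k,v in i.items()} for i in(i1,i2)],open("J3.json","w"))
cv2.imwrite("pics/c3.png",np.hstack([cv2.resize(c[130:330,220:420],(400,400),interpolation=cv2.INTER_CUBIC) for c in (a,b)]))
E
```

```text
0.0602157867711751 [-0.07863975 -0.2800924  -0.5245598 ]
[0.61225537 0.03998222 0.19884408] [[321.45104051 237.58249457]
 [321.47482308 242.02083744]
 [321.40658082 229.2853522 ]]
[ 0.56545159 -0.30314677  0.16010764] 25.175
```

View pics/c3.png

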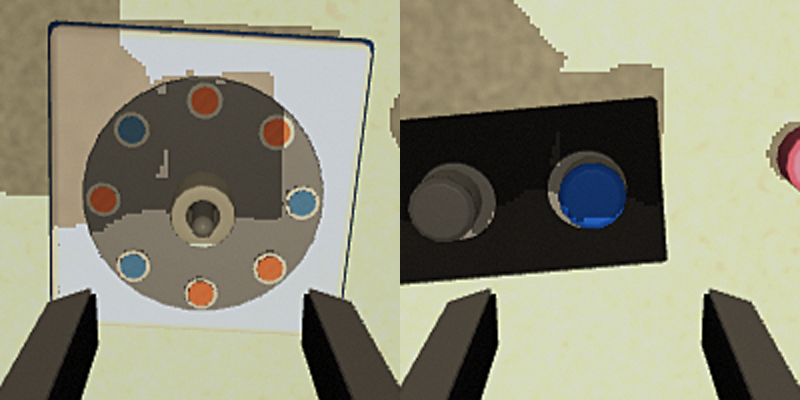

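The wheel is seated and concentric: hub top at image (321.2,237.5) against the predicted (321.4,237.6), with the nose inside the bore. The blue crown is centred at image (316.8,228).

```bash
python3 - <<'E'
from h import *
import json
J=[{k:np.array(v) for k,v in j.items()} for j in json.load(open("J3.json"))]
c=at(J[1],(316.75,228),.033);print("cap",c,"nose",at(J[0],(321.25,241),.1155))
x,y=c[:2];O=down(0)
robot.move_linear(np.array([x,y,.03]),velocity=.15,frame=O)
print("hit",robot.move_linear(np.array([x,y,-.003]),velocity=.05,threshold=5))
robot.gripper_to(.02); robot.pause(.2)
s=robot.get_state();print(s['ee_pos'],s['opening'],s['grasp_force'],s['force'],s['time'])
robot.move_linear(np.array([x,y,.14]),velocity=.15); robot.pause(.2)
s=robot.get_state();print(s['ee_pos'],s['opening'],s['force'],s['time'])
i=robot.camera_info("wrist");print(proj(i,[s['ee_pos']+[0,0,.036]]))
a=robot.grab_frame("wrist")[:,:,::-1]; cv2.imwrite("pics/cap.png",cv2.resize(a[230:380,220:420],(800,600),interpolation=cv2.INTER_CUBIC))
E
```

```text
cap [ 0.56275357 -0.30159302  0.033     ] nose [0.61320388 0.04086709 0.1155    ]
hit False
[ 0.56283531 -0.30164918 -0.00284819] 0.03358956165978795 30.000860150903463 [-0.38274115 -0.13952911  2.83383346] 27.7417
[ 0.56246671 -0.30143787  0.13924256] 0.033943136048878914 [-0.26278961 -0.18783514  0.02232488] 29.0417
[[319.56270243 307.52027313]]
```

View pics/cap.png

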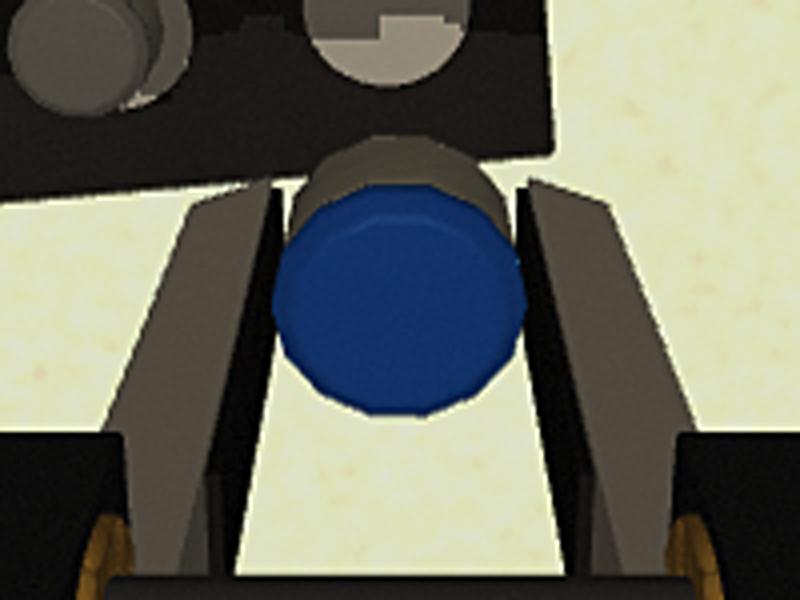

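The cap is held centred, with its top face near image (320,308.5). Now the controlled press.

```bash
python3 - <<'E'
from h import *
x,y=.6131,.0408
def st(t):
    s=robot.get_state();print(t,s['ee_pos'].round(5),s['force'].round(2),round(s['time'],2));return s
robot.move_linear(np.array([.5628,-.2,.15]),velocity=.2)
robot.move_linear(np.array([x,y,.15]),velocity=.2); robot.pause(.2)
s=st("above"); x+=.6131-s['ee_pos'][0];y+=.0408-s['ee_pos'][1]
print(robot.move_linear(np.array([x,y,.104]),velocity=.05,threshold=5)); robot.pause(.2); s=st("pre")
if s['ee_pos'][2]<.1055:
    print(robot.move_linear(np.array([x,y,.0935]),velocity=.005,threshold=20)); st("mid")
    robot.pause(.1); st("rest")
E
```

```text
above [0.61307 0.04001 0.15006] [ 0.05 -0.06  0.07] 31.33
False
pre [0.61323 0.04159 0.10424] [ 1.02  0.35 -0.29] 32.6
False
mid [0.61336 0.04004 0.09412] [-3.76 -7.13 10.56] 34.85
rest [0.61339 0.04003 0.09414] [-2.6  -7.36  9.66] 34.95
```

The teeth are on the shaft, dragging at about 10 N, but there is a 7 N side load. I'll relieve that first, then ease onto the hub.

```bash
python3 - <<'E'
from h import *
def st(t):
    s=robot.get_state();print(t,s['ee_pos'].round(5),s['force'].round(2),round(s['time'],2));return s
s=robot.get_state();e=s['ee_pos']
x,y=.6133,.0401
robot.move_linear(np.array([x,y,e[2]]),velocity=.004);robot.pause(.1);s=st("relieved")
print(robot.move_linear(np.array([x,y,.0875]),velocity=.003,threshold=11)); s=st("home?")
robot.pause(.1); st("rest")
E
```

```text
relieved [0.61332 0.03986 0.09423] [-1.64 -3.17  5.52] 35.61
True
home? [0.61338 0.0397  0.09008] [-1.71 -0.8   7.49] 37.08
rest [0.61339 0.0397  0.09009] [-1.47 -0.1   7.35] 37.17
```

It stopped at the expected home height (0.0901), where the load relaxed to 7 N. Stepping up to 20 N.

```bash
python3 - <<'E'
from h import *
s=robot.get_state();e=s['ee_pos'];z=e[2]
L=[]
for k in range(25):
    z-=.00015
    robot.move_linear(np.array([.6133,.0399,z]),velocity=.003); robot.pause(.06)
    s=robot.get_state();f=s['force'][2];L.append((round(z,5),round(s['ee_pos'][2],5),round(f,1)))
    if f>18.5 or s['ee_pos'][2]<.087: break
print(L,s['time'])
if f>17:
    for _ in range(7): robot.pause(.1);print(robot.get_state()['force'].round(1))
print(s['opening'])
E
```

```text
[(np.float64(0.08994), np.float64(0.0901), np.float64(6.6)), (np.float64(0.08979), np.float64(0.0901), np.float64(9.3)), (np.float64(0.08964), np.float64(0.09009), np.float64(10.1)), (np.float64(0.08949), np.float64(0.09005), np.float64(12.0)), (np.float64(0.08934), np.float64(0.09003), np.float64(14.3)), (np.float64(0.08919), np.float64(0.09001), np.float64(16.2)), (np.float64(0.08904), np.float64(0.08998), np.float64(18.6))] 39.4333
[-7.2 -2.6 19.1]
[-7.2 -2.8 18.2]
[-7.5 -2.6 18.8]
[-7.9 -2.  18.5]
[-7.5 -3.5 19.5]
[-7.1 -2.3 18.5]
[-8.3 -2.8 18.8]
0.03373881357412812
```

The cap is rigidly home. One more step to about 21 N, hold, release, back off and look.

```bash
python3 - <<'E'
from h import *
robot.move_linear(np.array([.6133,.0399,.08888]),velocity=.003)
for _ in range(7): robot.pause(.1);print(robot.get_state()['force'][2].round(1),end=' ')
robot.move_linear(np.array([.6133,.0399,.0898]),velocity=.003)
robot.gripper_to(.06); s=robot.get_state();e=s['ee_pos'];print(s['force'],e)
robot.move_linear(np.array([e[0],e[1],.18]),velocity=.15); robot.pause(.2)
i=robot.camera_info("wrist");print(proj(i,[[.6134,.0398,.126],[.6134,.0398,.101]]),robot.get_state()['time'])
a=robot.grab_frame("wrist")[130:330,220:420,::-1];b=robot.grab_frame("side")[170:280,280:390,::-1]
cv2.imwrite("pics/fin.png",np.hstack([cv2.resize(q,(400,400),interpolation=cv2.INTER_CUBIC) for q in(a,b)]))
E
```

```text
20.3 21.0 21.2 19.7 20.7 21.1 20.3 [-0.05964005  0.15117925 -1.06662459] [0.61326957 0.03992475 0.08975353]
[[320.51555412 253.17149833]
 [320.50918562 243.75781122]] 43.1
```

View pics/fin.png

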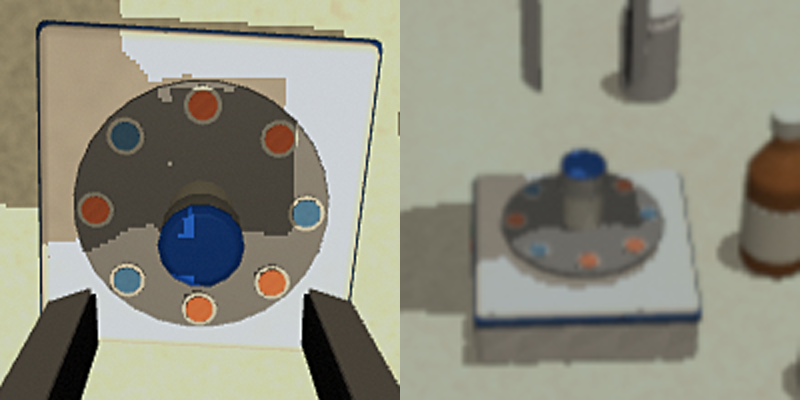

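The cap sits upright and concentric on the hub, its crown at image (320.5,254) against the predicted (320.5,253.2). The wheel is flat and the gripper is clear. Handing in.

```bash
python3 -c "
from rig import robot
print(robot.sign_off())"
```

```text
the job is handed in; nothing more can be done
None
```

The wheel is seated flat on the flange and the blue cap is pressed home on its hub, held at about 20.5 N for 0.7 s; I let go and handed the job in at about 43 s, with the highest load I read while pressing about 21 N.

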